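# Clamp a filter cassette in the leak-test nest

### The arm

A 6-joint arm with a two-finger parallel gripper is mounted at the origin on the work surface. World frame = base frame: x ahead of the robot, y to its left, z up, the work surface at z = 0. Lengths are in m, angles in rad, forces in N, time in s.
With the tool pointing down it reaches from about 0.325 to 0.775 m from the base axis. Payload 5.5 kg.
Tool frame: the origin (TCP) lies on the centre line of the jaws, within the pads' length; the fingertips stand 17 mm ahead of it and the grasp point (between the pads) lies 2 mm behind it; z points along the fingers, y is the line along which they close (so a half turn about z gives the same grasp; the last joint's range is limited). The gripper opens to 85 mm and grips with 20 to 120 N. Pads are 22 mm wide; open, the fingers measure 114 mm over their backs; the gripper's body (76 mm by 85 mm) begins 54 mm behind the grasp point. The pads swing forward as they close: fully open they stand 13 mm farther back than shut.
Start: joints at [1.235, 0.091, 1.231, -0, 1.82, -0.057], TCP at [0.165, 0.577, 0.248] pointing down, gripper open.
Joint ranges: [-2.87, 2.87], [-0.86, 2.18], [0.17, 2.46], [-1.51, 4.65], [0.06, 2.69], [-2.65, 2.65]. Speed limits (rad/s): [2.57, 2.57, 3.01, 3.14, 3.14, 3.14].

### API

Orientations are given as a rotation vector (axis times angle).
In Python, from rig import robot gives the robot as it stands.
- The arm moves only by the tool apply_moves, never from a script. Its argument "targets" is a list of rows, each a list of 2 entries, a list of its own where there are three numbers: the shift along the tool's x, y, z normalised to -1 to 1, where 1 is 0.02 m, then the turn, a rotation vector about the tool's x, y, z normalised to -1 to 1, where 1 is 180 degrees. In form: [[[tx, ty, tz], [rx, ry, rz]], ...]. A call has 1 to 10 rows; each row shifts and turns the commanded pose from where the row before left it, along the tool's axes as they then stand; what a row does not reach is not made up. A row lasts 1/8 s, in which the tool goes at most 62.5 mm and 10.7 degrees, less where a joint would pass 70% of its speed; a pose out of reach is approached as far as the arm can. A call with a number of a shift or a turn outside -1 to 1 is refused whole. A call with a gripper value outside its range is refused whole. "claw" is the opening, from 0 (shut) to 1 (fully open), set as the call begins (left out, the last holds). The fingers move at their own pace and stop on an object; "newtons" is the grip in N (left out, the last holds). Time passes only in rows, so rows that do not move let the fingers close. It gives the time, the measured TCP pose, the force, the opening and the grip force at its end, in the units of the state.
- robot.observe(): the state, without advancing time (a new reading comes with each control period).
- robot.camera(name): name is "scene" or "top" or "wrist"; returns the picture (480x640x3 uint8, red, green, blue); there is no depth.
- robot.calibration(name): a dict with "fov_y" (degrees; the focal length in pixels is half the picture's height over the tangent of half this angle, whatever the lens; pixels are square), "cx", "cy" (the principal point, pixels), "view" (4x4, takes a point from world to camera coordinates). Camera axes: x right, y up, looking along -z (the intrinsics and any distortion apply to the point x, -y, -z); pixel columns grow to the right and rows downward; lengths in m; the calibration is good to about 2 mm. A picture is of the moment at which its call begins: read the wrist's pose just before it. calibration takes no time and is no camera call; for the wrist camera it gives the pose at the moment of the call.
- robot.close_job(): hands the job in; it is judged then, once.
The state is a dict: "clock": time; "qpos": joint angles; "dq": joint speeds; "joint_efforts": joint torques, N m; "eef_pos": TCP position; "ee_rot": TCP orientation; "ft_force": force on the tool from outside, world axes, zero at the start; "ft_torque": the same for the moment, N m; "grip_width": finger opening in m; "grip_force": force on a finger pad.
Only numpy, scipy, OpenCV 4.12 (cv2) and the standard library are available. Lean on these libraries where they do the work, as an engineer would, in place of code of your own. Each camera call takes 0.05 s, during which the arm holds its last target. There are 200 camera calls.

### The job

Nobody noted whether the weighted toggle clamp behind the aluminium nest was left open or closed: feel for its red-knobbed lever and swing it back to open if it is not. Slide the blue and white filter cassette along the bench, without lifting it, until it is fully home and flush against both fences of the nest; then swing the lever forward so that the rubber pad comes down on the cassette, and press it home firmly (about 10 N on the knob, never violently) before letting go. Leave the other lab things where they are.

Things in the scene. Friction and masses are not known exactly. Their poses are not given: they have to be found in the camera images.
- nest: L of two aluminium fences on the bench, 30 mm tall, 16 mm thick, round a green rectangle. Origin: on the bench, centre of the cassette's home. x points (roughly away from the robot) to the back fence: face at x=+50, from y=-47 to +43 mm; y to the side fence: face at y=+40, from x=-91 to +49 mm. Open on the -x and -y sides.
- clamp: Fixed grey post of the toggle clamp: 36 x 70 mm foot, two cheeks 74 mm tall, at x=+85 mm, y=0 of the nest, same axes. Origin: on the bench under the hinge. It tells nothing of the moving rocker, which starts anywhere from closed to open and has mostly fallen, by its weight, to one side (over centre about half-way). Its weight alone presses the pad with 2 to 4 N.
- hinge (a point): Hinge, 60 mm up, axis along the nest's y. On it turns one rigid rocker: a steel hold-down arm (20 mm wide, 14 thick, 102 long) towards the nest's -x, with a rubber pad (24 mm across) 85 mm from the hinge, its face 20 mm below the arm's midline; and a lever, a 12 mm rod with a heavy red ball (radius 18 mm) 150 mm from the hinge, 60 degrees above the arm. Moving it takes 2 to 3 N at the ball.
- knob_closed (a point): A fixed point: where the ball's centre is when the pad lies on a home cassette (arm level): 75 mm before the hinge (nest's -x), 190 mm up. Clamp closed with no cassette: 0.17 rad lower (ball 96 mm before the hinge, 175 mm up), and the pad bars the way into the nest.
- knob_open (a point): A fixed point: where the ball's centre is when the rocker is fully open, turned back to its stop 0.95 rad from level: 62 mm behind the hinge, 197 mm up. The arm is then raised; no part of it is higher than 165 mm, and a cassette passes under it.
- cassette_center (a point): Centre (20 mm above its underside) of the filter cassette: a rigid block 100 mm long (its x), 80 mm wide (its y), 40 mm tall, white end plates and blue core, about 0.3 to 0.6 kg, lying flat on the bench outside the nest on its open -y side. Friction on the bench is up to about 6 N. Either end may face the back fence.
- beaker: bystander: glass beaker, 68 mm across, 90 mm tall; origin at its underside
- reagent: bystander: amber bottle, 64 mm across, 150 mm tall; origin at its underside
- jar: bystander: white jar with blue cap, 70 mm across, 85 mm tall; origin at its underside
- dish: bystander: glass dish, 90 mm across, 16 mm tall; origin at its underside
- weight: bystander: brass weight, 36 mm across, 47 mm tall; origin at its underside
- spatula: bystander: spatula lying on the bench; origin at its underside
- cassette: the same cassette; origin at the centre of its underside
Things that resemble listed ones, but are neither listed nor needed, are in the scene too. Leave any brown or yellow look-alike of the cassette alone. Several things have the shape of the nest; the one meant has the colours described above.

How it is judged:
On the way, in this order (a step that is already met when the one before it is completed fails the run):
1. the cassette lies home against both fences, with no clamp on it (x of cassette_center in the frame of nest between -0.004 and 0.004 m and y of cassette_center in the frame of nest between -0.004 and 0.004 m and angle between the x axis of cassette_center and the x axis of nest, either way round below 0.05 rad and height (world z) of cassette_center below 0.024 m and contact force between cassette and clamp below 0.5 N), for 0.2 s.
2. the clamp's pad is pressed on the home cassette with at least 8 N (x of cassette_center in the frame of nest between -0.004 and 0.004 m and y of cassette_center in the frame of nest between -0.004 and 0.004 m and angle between the x axis of cassette_center and the x axis of nest, either way round below 0.05 rad and height (world z) of cassette_center below 0.024 m and contact force between cassette and clamp above 8 N), for 0.2 s.
At the end, for the whole second after the job is handed in: The cassette lies flat and at rest, centred within 4 mm of its home place along both axes and within 0.05 rad of square, and the clamp's pad bears on it (over 1 N) by itself, the lever let go (x of cassette_center in the frame of nest between -0.004 and 0.004 m and y of cassette_center in the frame of nest between -0.004 and 0.004 m and angle between the x axis of cassette_center and the x axis of nest, either way round below 0.05 rad and height (world z) of cassette_center below 0.024 m and contact force between cassette and clamp above 1 N and linear speed of cassette below 0.01 m/s); the robot touches nothing.
It fails at once if the pad bears on the cassette with more than 75 N (contact force between cassette and clamp above 75 N).
It fails at once if the cassette is lifted more than 15 mm off the bench (height (world z) of cassette_center above 0.035 m).
It fails at once if a bystander (beaker, bottle, jar, dish, weight or spatula) is moved more than 30 mm (distance of any of beaker, reagent, jar, dish, weight, spatula from where it was at the start of the episode above 0.03 m).
It also fails if it takes over 72 s, if anything falls off the work surface, if the arm or the gripper's body presses on something with over 40 N, if the wrist force passes 120 N, or if a joint passes its speed limit or range.

## Working session

There is one attempt and no reset: what is moved stays moved. The work goes in short steps, Python scripts to look and compute and a tool call to move; the robot and the scene stay as the last step left them, time stands still between calls to the robot, and variables do not carry over. Pictures are saved under pics/ and viewed, at most 10 in all, crops included, and the job is handed in when it is done.

Besides the shell and the picture viewer there is one more tool, called after ">>>" in YAML: its name, and indented under it one key for each argument. apply_moves: Moves the arm, as the interface text tells. Its arguments: {"type":"object","properties":{"targets":{"type":"array"},"claw":{"type":"number"},"newtons":{"type":"number"}},"required":["targets"]}

```bash
mkdir -p pics; cat > h.py <<'E'
import numpy as np,cv2
from rig import robot
from scipy.spatial.transform import Rotation as R
def K(c): 
    f=240/np.tan(np.radians(c['fov_y'])/2); return f
def ray(c,u,v,z):
    f=K(c);V=np.array(c['view']);Ri=V[:3,:3].T;o=-Ri@V[:3,3]
    d=Ri@np.array([(u-c['cx'])/f,-(v-c['cy'])/f,-1]);return o+d*(z-o[2])/d[2]
def proj(c,p):
    f=K(c);V=np.array(c['view']);q=V[:3,:3]@np.array(p)+V[:3,3]
    return np.array([c['cx']-f*q[0]/q[2],c['cy']+f*q[1]/q[2]])
def snap(n,fn):
    im=robot.camera(n);cv2.imwrite('pics/'+fn,im[:,:,::-1]);return im
E
python3 - <<'E'
from h import *
s=robot.observe();print({k:np.round(v,3) for k,v in s.items()})
for n in('top','scene'):
    c=robot.calibration(n);print(n,c);snap(n,n+'1.png')
E
```

```text
{'clock': np.float64(0.0), 'qpos': array([ 1.235,  0.092,  1.232,  0.   ,  1.82 , -0.057]), 'dq': array([-0.001, -0.001,  0.   ,  0.001,  0.001, -0.001]), 'joint_efforts': array([ 0.0000e+00, -4.5873e+01, -4.1802e+01, -0.0000e+00,  1.2000e-02,
       -0.0000e+00]), 'eef_pos': array([0.165, 0.577, 0.247]), 'ee_rot': array([-4.360e-01, -3.111e+00,  3.000e-03]), 'ft_force': array([-0.206, -0.372,  0.454]), 'ft_torque': array([-0.02 , -0.058,  0.015]), 'grip_force': np.float64(0.0), 'grip_width': np.float64(0.086)}
top {'fov_y': 49.28361577379146, 'cx': 312.8198384157638, 'cy': 239.70861537326667, 'view': array([[-0.01713363, -0.99983367, -0.00625125,  0.01040203],
       [ 0.98449628, -0.01796172,  0.17448336, -0.46646828],
       [-0.17456662, -0.0031648 ,  0.98464028, -1.15745408],
       [ 0.        ,  0.        ,  0.        ,  1.        ]])}
scene {'fov_y': 55.61970489678483, 'cx': 314.8445811853833, 'cy': 243.88015303563952, 'view': array([[ 0.21795967,  0.9756897 ,  0.02287337, -0.07849974],
       [-0.55814946,  0.10539091,  0.82302001,  0.14685714],
       [ 0.8006015 , -0.19215193,  0.56755165, -1.6381491 ],
       [ 0.        ,  0.        ,  0.        ,  1.        ]])}
```

View pics/top1.png

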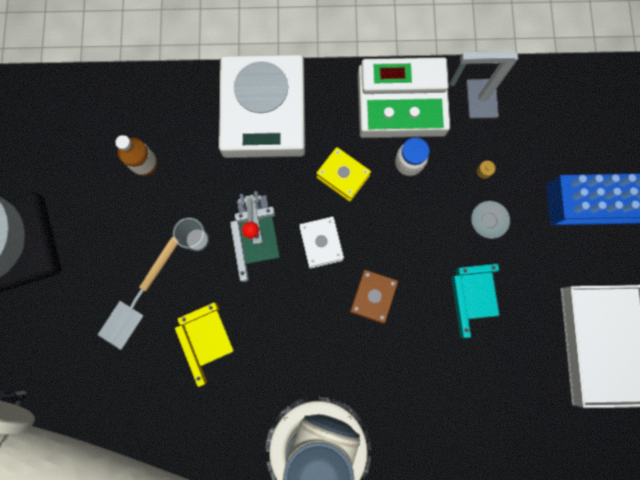

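View pics/scene1.png

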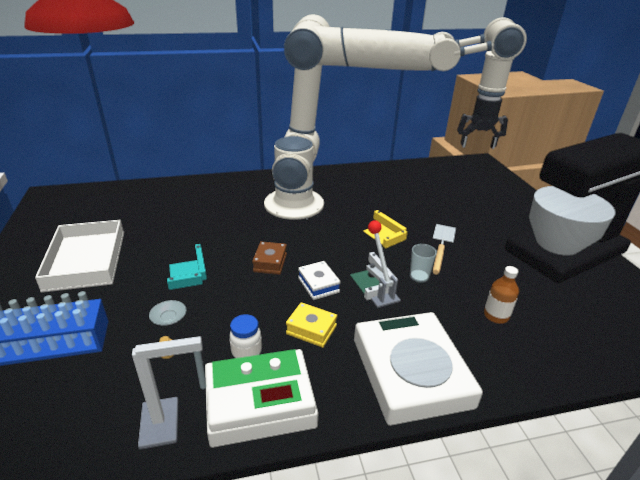

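Cassette candidates in the top view are white/blue (321,242), yellow (343,174) and brown (374,296). Nest candidates are aluminium/green (258,240), yellow (205,340) and cyan (478,295). By the description I choose the white/blue cassette and the aluminium/green nest. The red ball at (250,230) seems to lean forward, so the clamp looks closed. Next is one close crop.

```bash
python3 - <<'E'
import cv2
a=cv2.imread('pics/top1.png')[180:290,220:360];cv2.imwrite('pics/c1.png',cv2.resize(a,(770,605),interpolation=cv2.INTER_CUBIC)[:600])
a=cv2.imread('pics/scene1.png')[210:320,285:425];cv2.imwrite('pics/c2.png',cv2.resize(a,(770,605),interpolation=cv2.INTER_CUBIC)[:600])
E
```

```text
(no output)
```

View pics/c1.png

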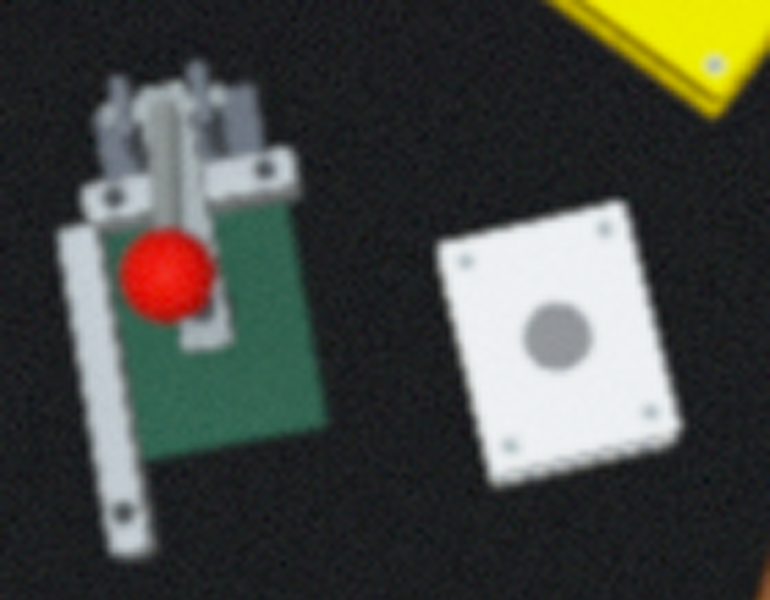

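View pics/c2.png

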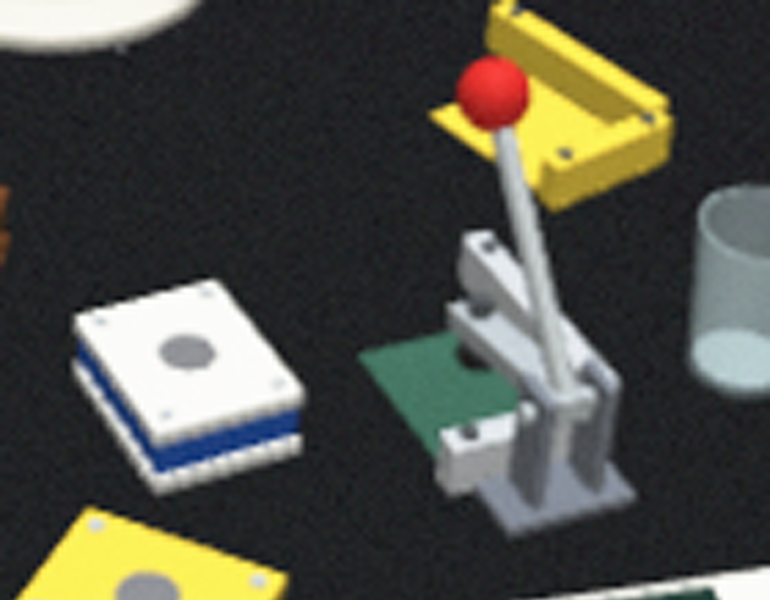

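The crops confirm the choice. The white/blue cassette has its top corners at crop (438,242), (626,201), (682,430) and (492,474). The green nest has its side fence on the left, and the ball at crop (167,277) leans forward with the arm low over the nest, so the clamp is closed.

```bash
python3 - <<'E'
from h import *
from scipy.optimize import least_squares
c=robot.calibration('top');cs=robot.calibration('scene')
px=lambda u,v:np.array([220+u/5.5,180+v/5.5])
def fit(L,x0):
    def r(p):
        C,S=np.cos(p[2]),np.sin(p[2]);o=[]
        for (x,y,z),uv in L:
            o+=list(proj(c,[p[0]+C*x-S*y,p[1]+S*x+C*y,z])-px(*uv))
        return o
    s=least_squares(r,x0,loss='soft_l1');print(np.round(s.x,4),np.round(r(s.x),1));return s.x
n=fit([((-.05,.04,0),(145,460)),((-.05,-.04,0),(326,425)),((-.091,.04,.03),(153,543)),((-.091,.056,.03),(109,550)),((.049,.056,.03),(58,232)),
 ((.066,.043,.03),(80,187)),((.066,-.047,.03),(292,148)),((.05,-.047,.03),(298,185))],[.5,.1,0.1])
k=fit([((.05,.04,.04),(438,242)),((.05,-.04,.04),(626,201)),((-.05,-.04,.04),(682,430)),((-.05,.04,.04),(492,474))],[.5,0,.1])
# ball
b=least_squares(lambda p:np.r_[proj(c,p)-px(167,277),proj(cs,p)-[285+493/5.5,210+93/5.5]],[.5,.1,.2]);print('ball',b.x,b.fun)
def nest(p):
    d=np.array(p[:2])-n[:2];C,S=np.cos(n[2]),np.sin(n[2]);return np.round([C*d[0]+S*d[1],-S*d[0]+C*d[1]],4)
def w(x,y):
    C,S=np.cos(n[2]),np.sin(n[2]);return np.round([n[0]+C*x-S*y,n[1]+S*x+C*y],4)
print('cass in nest',nest(k),k[2]-n[2],'ball in nest',nest(b.x))
print('hinge',w(.085,0),'knob open',w(.147,0),'closed',w(.01,0))
for nm,z in (('jar',(412,165)),('beaker',(190,240)),('brass',(486,170))):print(nm,ray(c,*z,0)[:2])
E
```

```text
[0.4757 0.1294 0.1698] [-0.3 -0.   0.2  0.  -0.6  0.7  0.5  0.7  0.1 -0.4  0.4 -0.3 -0.2 -0.2
 -0.1 -0.4]
[ 0.4632 -0.0182  0.209 ] [ 0.2  0.1 -0.2 -0.1 -0.2  0.1  0.1 -0.1]
ball [0.46516398 0.13034086 0.174059  ] [-0.74546809 -0.21706077 -0.99104901  0.09251211]
cass in nest [-0.0372 -0.1434] 0.03919546176119171 ball in nest [-0.0102  0.0027]
hinge [0.5594 0.1438] knob open [0.6205 0.1543] closed [0.4855 0.1311]
jar [ 0.65372329 -0.24174043]
beaker [0.47847168 0.29378982]
brass [ 0.63767742 -0.42012191]
```

>>> apply_moves:
  targets:
    - [[0,0,0],[0,0,-0.048]]
    - [[0,0,0],[0,0,-0.048]]
    - [[0,0,0],[0,0,-0.048]]
    - [[-0.34,-0.99,0],[0,0,0]]
    - [[-0.34,-0.99,0],[0,0,0]]
    - [[-0.34,-0.99,0],[0,0,0]]
    - [[-0.34,-0.99,0],[0,0,0]]
    - [[-0.34,-0.99,0],[0,0,0]]
    - [[-0.34,-0.99,0],[0,0,0]]
    - [[-0.34,-0.99,0],[0,0,0]]
  claw: 0

```text
clock: 1.35
eef_pos: [0.2366, 0.4473, 0.2483]
ee_rot: [-0.272, 3.13, 0.0]
ft_force: [0.4, 0.0, -0.5]
grip_width: 0.0004
grip_force: 0.0
```

>>> apply_moves:
  targets:
    - [[-0.34,-0.99,0],[0,0,0]]
    - [[-0.34,-0.99,0],[0,0,0]]
    - [[-0.34,-0.99,0],[0,0,0]]
    - [[-0.34,-0.99,0],[0,0,0]]
    - [[-0.34,-0.99,0],[0,0,0]]
    - [[-0.34,-0.99,0],[0,0,0]]
    - [[-0.34,-0.99,0],[0,0,0]]
    - [[-0.34,-0.99,0],[0,0,0]]
    - [[-0.34,-0.99,0],[0,0,0]]
    - [[-0.34,-0.99,0],[0,0,0]]

```text
clock: 2.6
eef_pos: [0.3375, 0.264, 0.2483]
ee_rot: [-0.272, 3.13, 0.0]
ft_force: [0.1, -0.1, -0.4]
grip_width: 0.0003
grip_force: 0.0
```

```bash
cat > s.py <<'E'
from h import *
n=np.array([.4757,.1294,.1698])
s=robot.observe();d=s['eef_pos'];C,S=np.cos(n[2]),np.sin(n[2])
N=lambda v:np.array([C*v[0]+S*v[1],-S*v[0]+C*v[1],v[2]])
r=R.from_rotvec(s['ee_rot']).as_matrix()
print('t %.2f nest'%s['clock'],np.round(N(d-np.r_[n[:2],0])*1e3,1),'F',np.round(N(s['ft_force']),1),'toolY yaw vs nest',round(np.degrees(np.arctan2(r[1,1],r[0,1])-n[2]),1),'tilt',np.round(r[:,2],3),'w',round(float(s['grip_width']),4),'q6',round(s['qpos'][5],2))
E
python3 s.py
```

```text
t 2.60 nest [-113.5  156.   248.3] F [ 0.1 -0.1 -0.4] toolY yaw vs nest 90.2 tilt [ 0.  0. -1.] w 0.0003 q6 -1.16
```

>>> apply_moves:
  targets:
    - [[-0.33,-0.975,0],[0,0,0]]
    - [[-0.33,-0.975,0],[0,0,0]]
    - [[-0.33,-0.975,0],[0,0,0]]
    - [[-0.33,-0.975,0],[0,0,0]]
    - [[-0.33,-0.975,0],[0,0,0]]
    - [[-0.33,-0.975,0],[0,0,0]]
    - [[-0.33,-0.975,0],[0,0,0]]
    - [[-0.33,-0.975,0],[0,0,0]]

```text
clock: 3.6
eef_pos: [0.4162, 0.1195, 0.2483]
ee_rot: [-0.272, 3.13, 0.0]
ft_force: [0.1, -0.1, -0.0]
grip_width: 0.0001
grip_force: 0.0
```

>>> apply_moves:
  targets:
    - [[0,0,0.9],[0,0,0]]
    - [[0,0,0.9],[0,0,0]]
    - [[0,0,0.9],[0,0,0]]
    - [[0,0,0.6],[0,0,0]]
    - [[-0.4,0,0],[0,0,0]]
    - [[-0.4,0,0],[0,0,0]]
    - [[-0.4,0,0],[0,0,0]]
    - [[-0.4,0,-0.1],[0,0,0]]

```text
clock: 4.6
eef_pos: [0.447, 0.1263, 0.1856]
ee_rot: [0.272, -3.127, 0.0]
ft_force: [-9.6, -0.2, 7.3]
grip_width: 0.0001
grip_force: 4.4
```

```bash
python3 s.py
```

```text
t 4.60 nest [-28.8   1.8 185.6] F [-9.5  1.5  7.3] toolY yaw vs nest 90.2 tilt [-0.003 -0.    -1.   ] w 0.0001 q6 -1.54
```

>>> apply_moves:
  targets:
    - [[-0.55,0,-0.35],[0,0,0]]
    - [[-0.6,0,-0.3],[0,0,0]]
    - [[-0.6,0,-0.25],[0,0,0]]
    - [[-0.62,0,-0.2],[0,0,0]]
    - [[-0.64,0,-0.13],[0,0,0]]
    - [[-0.65,0,-0.08],[0,0,0]]
    - [[-0.65,0,0],[0,0,0]]
    - [[-0.65,0,0.03],[0,0,0]]
    - [[-0.65,0,0.1],[0,0,0]]

```text
clock: 5.72
eef_pos: [0.5591, 0.1458, 0.2076]
ee_rot: [-0.272, 3.13, -0.0]
ft_force: [-0.2, -0.7, 0.9]
grip_width: -0.0002
grip_force: 0.2
```

```bash
python3 s.py; python3 - <<'E'
from h import *
a=snap('scene','s2.png')[180:330,300:500];cv2.imwrite('pics/s2c.png',cv2.resize(a,(800,600),interpolation=cv2.INTER_CUBIC)[:,:,::-1])
E
```

```text
t 5.72 nest [ 85.    2.1 207.6] F [-0.3 -0.7  0.9] toolY yaw vs nest 90.2 tilt [ 0. -0. -1.] w -0.0002 q6 -1.55
```

View pics/s2c.png

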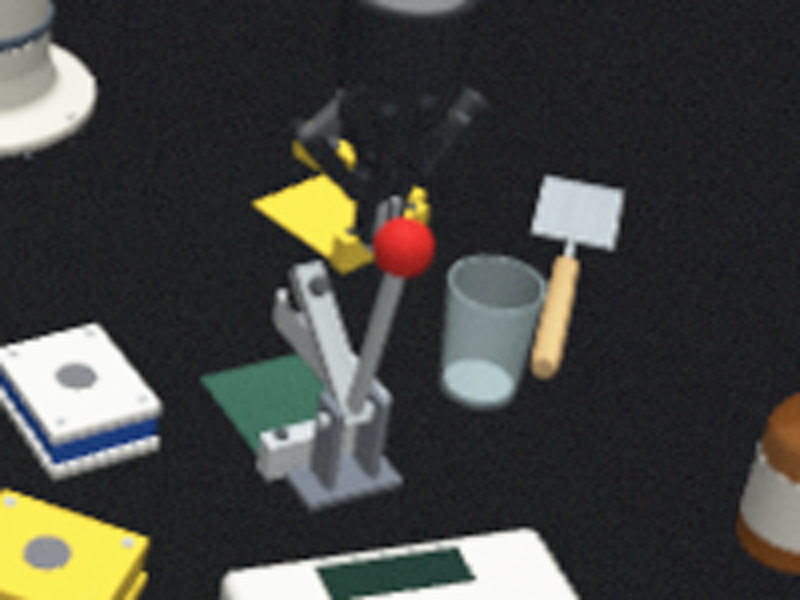

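The lever is now tipped past vertical (ball at crop (403,247)) and the force is near 0. I'll follow it to its stop, then retreat upwards.

>>> apply_moves:
  targets:
    - [[-0.5,0,0.1],[0,0,0]]
    - [[-0.5,0,0.12],[0,0,0]]
    - [[-0.4,0,0.1],[0,0,0]]
    - [[0,0,0],[0,0,0]]

```text
clock: 6.28
eef_pos: [0.586, 0.1505, 0.2009]
ee_rot: [0.272, -3.129, 0.0]
ft_force: [-0.8, -0.2, -1.1]
grip_width: -0.0002
grip_force: 0.0
```

```bash
python3 s.py; python3 - <<'E'
from h import *
im=robot.camera('top');c=robot.calibration('top');cs=robot.calibration('scene');sc=robot.camera('scene')
def red(i):
    i=i.astype(int);m=((i[...,0]>150)&(i[...,1]<70)&(i[...,2]<70)).astype('uint8');m[:60]=0
    l=cv2.connectedComponentsWithStats(m);k=1+np.argmax(l[2][1:,4]);return l[3][k],l[2][k]
print(red(im),red(sc))
C,S=np.cos(.1698),np.sin(.1698)
for x,z in((.147,.197),(.12,.208)):
  p=[.4757+C*x,.1294+S*x,z];print(proj(c,p),proj(cs,p))
E
```

```text
t 6.28 nest [112.2   2.2 200.9] F [-0.8 -0.1 -1.1] toolY yaw vs nest 90.2 tilt [-0.001 -0.    -1.   ] w -0.0002 q6 -1.55Traceback (most recent call last):
  File "<stdin>", line 6, in <module>
  File "<stdin>", line 5, in red
    return _wrapfunc(a, 'argmax', axis=axis, out=out, **kwds)
    return bound(*args, **kwds)
ValueError: attempt to get argmax of an empty sequence
```

>>> apply_moves:
  targets:
    - [[0,0,-1],[0,0,0]]
    - [[0,0,-1],[0,0,0]]
    - [[0.62,-0.95,0],[0,0,0]]
    - [[0.62,-0.95,0],[0,0,0]]
    - [[0.62,-0.95,0],[0,0,0]]
    - [[0.62,-0.95,0],[0,0,0]]
    - [[0.62,-0.95,0],[0,0,0]]
    - [[0.62,-0.95,0],[0,0,0]]
    - [[0.62,-0.95,0],[0,0,0]]
    - [[0.62,-0.95,0],[0,0,0]]

```text
clock: 7.62
eef_pos: [0.5134, -0.0178, 0.2414]
ee_rot: [0.272, -3.13, 0.0]
ft_force: [0.0, -0.8, 0.0]
grip_width: -0.0002
grip_force: 0.0
```

>>> apply_moves:
  targets:
    - [[0.62,-0.95,0],[0,0,0]]
    - [[0.62,-0.95,0],[0,0,0]]
    - [[0.62,-0.95,0],[0,0,0]]
    - [[0.62,-0.95,0],[0,0,0]]
  claw: 0.6

```text
clock: 8.12
eef_pos: [0.4776, -0.1011, 0.2414]
ee_rot: [0.272, -3.13, -0.0]
ft_force: [-0.6, -0.7, -0.4]
grip_width: 0.0509
grip_force: 0.0
```

>>> apply_moves:
  targets:
    - [[0,0,0],[0,0,0.0556]]
    - [[0,0,0],[0,0,0.0556]]
    - [[0,0,0],[0,0,0.0556]]
    - [[0,0,0],[0,0,0.0556]]
    - [[0,0,0],[0,0,0.0556]]
    - [[0,0,0],[0,0,0.0556]]
    - [[0,0,0],[0,0,0.0556]]
    - [[0,0,0],[0,0,0.0556]]
    - [[0,0,0],[0,0,0.0556]]
    - [[0,0,0.5],[0,0,0]]

```text
clock: 9.38
eef_pos: [0.4784, -0.1005, 0.2319]
ee_rot: [2.02, 2.404, 0.001]
ft_force: [0.9, -0.3, 0.1]
grip_width: 0.0516
grip_force: 0.0
```

```bash
python3 s.py; python3 - <<'E'
from h import *
im=snap('top','top2.png');sc=snap('scene','s3.png')
c=robot.calibration('top');cs=robot.calibration('scene')
def red(i):
    i=i.astype(int);m=((i[...,0]>120)&(i[...,1]<60)&(i[...,2]<60)).astype('uint8');m[:60]=0
    l=cv2.connectedComponentsWithStats(m);return [(np.round(l[3][k],1),l[2][k][4]) for k in range(1,l[0])]
print(red(im),red(sc))
C,S=np.cos(.1698),np.sin(.1698)
for x,z in((.147,.197),(.12,.208)):
  p=[.4757+C*x,.1294+S*x,z];print(proj(c,p),proj(cs,p))
cv2.imwrite('pics/t2c.png',cv2.resize(im[140:290,200:400],(800,600),interpolation=cv2.INTER_CUBIC)[:,:,::-1])
E
```

```text
t 9.38 nest [ -36.2 -227.   231.9] F [ 0.8 -0.5  0.1] toolY yaw vs nest 0.2 tilt [ 0.002 -0.    -1.   ] w 0.0516 q6 -0.45
[(array([236. , 153.9]), np.int32(198))] [(array([407.7, 253.3]), np.int32(163))]
[236.86179935 153.78651934] [405.81787517 252.95859145]
[238.19851096 164.50671038] [400.37610166 242.90782364]
```

View pics/t2c.png

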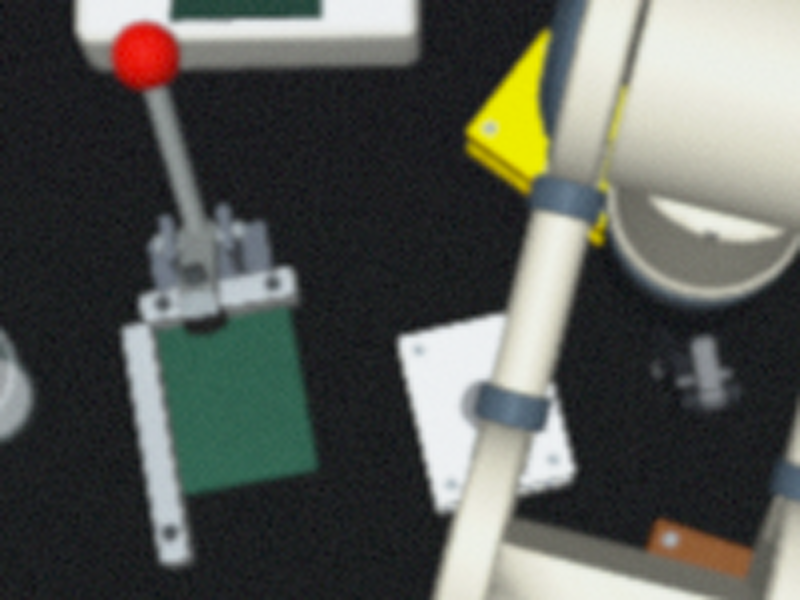

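The ball is at (236,154), matching the predicted open position, so the clamp is fully open and the cassette is still in place. Next I descend and push in +y.

>>> apply_moves:
  targets:
    - [[0,0,1],[0,0,0]]
    - [[0,0,1],[0,0,0]]
    - [[0,0,1],[0,0,0]]
    - [[0,0,1],[0,0,0]]
    - [[0,0,1],[0,0,0]]
    - [[0,0,1],[0,0,0]]
    - [[0,0,1],[0,0,0]]
    - [[0,0,1],[0,0,0]]
    - [[0,0,1],[0,0,0]]
    - [[0,0,0.9],[0,0,0]]

```text
clock: 10.72
eef_pos: [0.4784, -0.0998, 0.0321]
ee_rot: [-2.022, -2.404, 0.0]
ft_force: [0.2, -0.2, -0.1]
grip_width: 0.0513
grip_force: 0.0
```

>>> apply_moves:
  targets:
    - [[0.4,0,0],[0,0,0]]
    - [[0.4,0,0],[0,0,0]]
    - [[0.4,0,0],[0,0,0]]
    - [[0.4,0,0],[0,0,0]]
    - [[0.4,0,0],[0,0,0]]
    - [[0.4,0,0],[0,0,0]]
    - [[0.4,0,0],[0,0,0]]
    - [[0.4,0,0],[0,0,0]]

```text
clock: 11.72
eef_pos: [0.4676, -0.0364, 0.0337]
ee_rot: [2.022, 2.404, 0.0]
ft_force: [0.7, -3.2, 1.1]
grip_width: 0.0511
grip_force: 1.5
```

```bash
python3 s.py
```

```text
t 11.72 nest [ -36.  -162.    33.7] F [ 0.2 -3.3  1.1] toolY yaw vs nest 0.1 tilt [ 0.001 -0.    -1.   ] w 0.0511 q6 -0.32
```

>>> apply_moves:
  targets:
    - [[0.5,0,0],[0,0,0]]
    - [[0.5,0,0],[0,0,0]]
    - [[0.5,0,0],[0,0,0]]
    - [[0.5,0,0],[0,0,0]]
    - [[0.5,0,0],[0,0,0]]
    - [[0.5,0,0],[0,0,0]]
    - [[0.5,0,0],[0,0,0]]
    - [[0.5,0,0],[0,0,0]]
    - [[0.5,0,0],[0,0,0]]
    - [[0.4,0,0],[0,0,0]]

```text
clock: 12.98
eef_pos: [0.4506, 0.0605, 0.0335]
ee_rot: [-2.022, -2.405, 0.0]
ft_force: [0.8, -2.0, 2.6]
grip_width: 0.0512
grip_force: 1.5
```

>>> apply_moves:
  targets:
    - [[0.2,0,0],[0,0,0]]
    - [[0.1,0,0],[0,0,0]]
    - [[0,0,0],[0,0,0]]

```text
clock: 13.35
eef_pos: [0.4495, 0.0661, 0.0332]
ee_rot: [-2.021, -2.404, -0.0]
ft_force: [0.2, -0.4, 0.1]
grip_width: 0.0512
grip_force: 0.3
```

```bash
python3 s.py
```

```text
t 13.35 nest [-36.5 -58.   33.2] F [ 0.1 -0.4  0.1] toolY yaw vs nest 0.2 tilt [-0.001  0.001 -1.   ] w 0.0512 q6 -0.1
```

>>> apply_moves:
  targets:
    - [[0.1,0,0],[0,0,0]]
    - [[0.1,0,0],[0,0,0]]
    - [[0.05,0,0],[0,0,0]]

```text
clock: 13.72
eef_pos: [0.4487, 0.0708, 0.0333]
ee_rot: [-2.022, -2.404, 0.0]
ft_force: [0.5, -3.2, -0.1]
grip_width: 0.0514
grip_force: 0.8
```

>>> apply_moves:
  targets:
    - [[0.05,0,0],[0,0,0]]
    - [[0.05,0,0],[0,0,0]]

```text
clock: 13.98
eef_pos: [0.4483, 0.0727, 0.0332]
ee_rot: [-2.022, -2.404, 0.0]
ft_force: [0.7, -0.7, -0.8]
grip_width: 0.0512
grip_force: 0.6
```

>>> apply_moves:
  targets:
    - [[0.05,0,0],[0,0,0]]
    - [[0.05,0,0],[0,0,0]]

```text
clock: 14.22
eef_pos: [0.448, 0.0747, 0.0334]
ee_rot: [-2.022, -2.404, 0.0]
ft_force: [-0.7, -2.0, -1.2]
grip_width: 0.0513
grip_force: 0.6
```

```bash
python3 s.py
```

```text
t 14.22 nest [-36.5 -49.3  33.4] F [-1.  -1.9 -1.2] toolY yaw vs nest 0.1 tilt [-0.  0. -1.] w 0.0513 q6 -0.08
```

>>> apply_moves:
  targets:
    - [[0.05,0,0],[0,0,0]]
    - [[0.05,0,0],[0,0,0]]

```text
clock: 14.48
eef_pos: [0.4479, 0.0752, 0.0335]
ee_rot: [2.021, 2.402, -0.004]
ft_force: [1.1, -9.3, -0.3]
grip_width: 0.0512
grip_force: 4.8
```

>>> apply_moves:
  targets:
    - [[0.05,0,0],[0,0,0]]
    - [[0.05,0,0],[0,0,0]]

```text
clock: 14.72
eef_pos: [0.4479, 0.0753, 0.0336]
ee_rot: [2.02, 2.399, -0.008]
ft_force: [1.4, -16.2, 0.4]
grip_width: 0.0509
grip_force: 8.6
```

>>> apply_moves:
  targets:
    - [[0.05,0,0],[0,0,0]]

```text
clock: 14.85
eef_pos: [0.4479, 0.0753, 0.0337]
ee_rot: [2.02, 2.398, -0.01]
ft_force: [2.1, -21.5, 1.2]
grip_width: 0.0513
grip_force: 10.5
```

```bash
python3 s.py; python3 - <<'E'
from h import *
im=snap('top','top3.png')
cv2.imwrite('pics/t3c.png',cv2.resize(im[180:290,200:347],(800,600),interpolation=cv2.INTER_CUBIC)[:,:,::-1])
E
```

```text
t 14.85 nest [-36.6 -48.6  33.7] F [ -1.5 -21.6   1.2] toolY yaw vs nest 0.1 tilt [ 0.001 -0.009 -1.   ] w 0.0513 q6 -0.07
```

View pics/t3c.png

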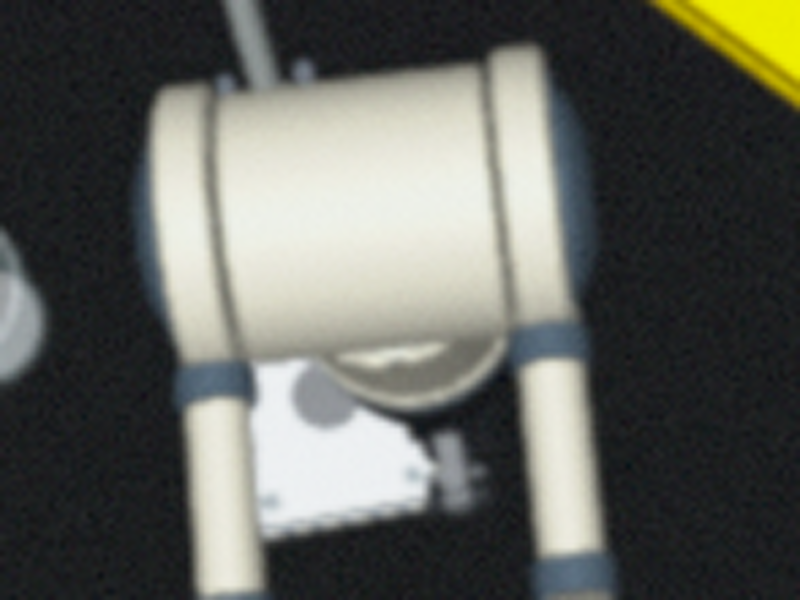

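The cassette is hard against the side fence: 21 N, with the stop at y=-48.6. In the crop it lies square, lower edge at (270–430,525–500). Next I go round to the -x side.

>>> apply_moves:
  targets:
    - [[-0.5,0,0],[0,0,0]]
    - [[-0.5,0,0],[0,0,0]]
    - [[0,0,-1],[0,0,0]]
    - [[0,0,-1],[0,0,0]]
    - [[0,0,-1],[0,0,0]]
    - [[0.66,-0.89,0],[0,0,0]]
    - [[0.66,-0.89,0],[0,0,0]]
    - [[0.66,-0.89,0],[0,0,0]]
    - [[0.66,-0.89,0],[0,0,0]]
    - [[0.66,-0.89,0],[0,0,0]]

```text
clock: 16.15
eef_pos: [0.3511, 0.11, 0.0936]
ee_rot: [-2.021, -2.404, -0.001]
ft_force: [-0.2, -0.0, 0.0]
grip_width: 0.0514
grip_force: 0.0
```

>>> apply_moves:
  targets:
    - [[0,0,0],[0,0,-0.0556]]
    - [[0,0,0],[0,0,-0.0556]]
    - [[0,0,0],[0,0,-0.0556]]
    - [[0,0,0],[0,0,-0.0556]]
    - [[0,0,0],[0,0,-0.0556]]
    - [[0,0,0],[0,0,-0.0556]]
    - [[0,0,0],[0,0,-0.0556]]
    - [[0,0,0],[0,0,-0.0556]]
    - [[0,0,0],[0,0,-0.0556]]
  claw: 0.3

```text
clock: 17.27
eef_pos: [0.3518, 0.1097, 0.0936]
ee_rot: [-0.282, 3.129, 0.001]
ft_force: [0.2, -0.5, -0.2]
grip_width: 0.0257
grip_force: 0.0
```

```bash
python3 s.py; python3 - <<'E'
from h import *
im=snap('top','top4.png')
cv2.imwrite('pics/t4c.png',cv2.resize(im[180:290,200:347],(800,600),interpolation=cv2.INTER_CUBIC)[:,:,::-1])
E
```

```text
t 17.27 nest [-125.5    1.6   93.6] F [ 0.1 -0.5 -0.2] toolY yaw vs nest 90.6 tilt [ 0.     0.001 -1.   ] w 0.0257 q6 -1.54
```

View pics/t4c.png

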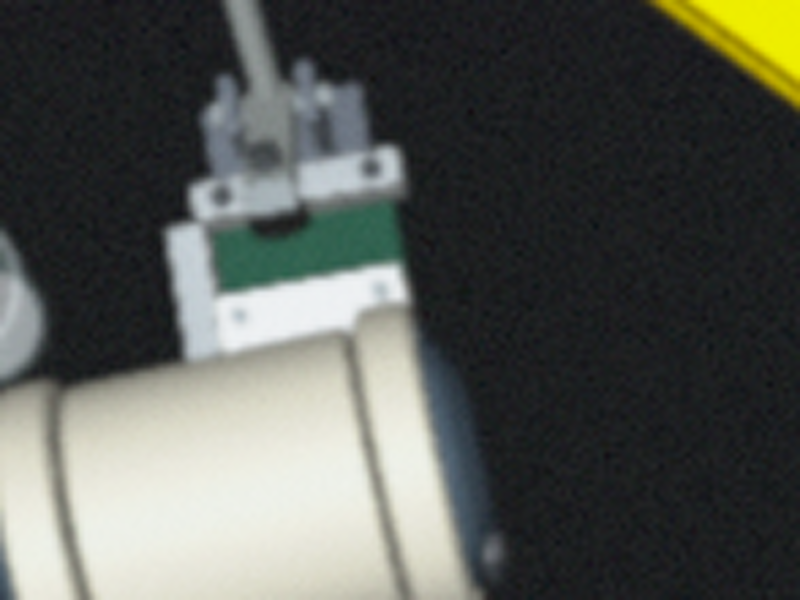

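The cassette is flush with the side fence, its far edge at crop (215–405,290–262). Next I descend and push in +x towards the back fence.

>>> apply_moves:
  targets:
    - [[0,0,1],[0,0,0]]
    - [[0,0,1],[0,0,0]]
    - [[0,0,1],[0,0,0]]
    - [[-0.5,0,0],[0,0,0]]
    - [[-0.5,0,0],[0,0,0]]
    - [[-0.5,-0.05,0],[0,0,0]]
    - [[-0.4,0,0],[0,0,0]]
    - [[-0.4,0,0],[0,0,0]]
    - [[-0.4,0,0],[0,0,0]]
    - [[-0.3,0,0],[0,0,0]]

```text
clock: 18.58
eef_pos: [0.4114, 0.1191, 0.0335]
ee_rot: [0.272, -3.13, -0.0]
ft_force: [-3.0, -0.1, 2.1]
grip_width: 0.0254
grip_force: 1.6
```

>>> apply_moves:
  targets:
    - [[-0.05,0,0],[0,0,0]]
    - [[-0.05,0,0],[0,0,0]]

```text
clock: 18.82
eef_pos: [0.4128, 0.1193, 0.0334]
ee_rot: [0.272, -3.129, 0.0]
ft_force: [-2.2, -0.9, 2.2]
grip_width: 0.0257
grip_force: 1.4
```

```bash
python3 s.py
```

```text
t 18.82 nest [-63.7   0.7  33.4] F [-2.4 -0.5  2.2] toolY yaw vs nest 90.2 tilt [-0. -0. -1.] w 0.0257 q6 -1.54
```

>>> apply_moves:
  targets:
    - [[-0.05,0,0],[0,0,0]]
    - [[-0.05,0,0],[0,0,0]]

```text
clock: 19.08
eef_pos: [0.4149, 0.1196, 0.0334]
ee_rot: [-0.272, 3.13, -0.0]
ft_force: [-2.1, -0.2, 1.0]
grip_width: 0.0255
grip_force: 1.1
```

>>> apply_moves:
  targets:
    - [[-0.05,0,0],[0,0,0]]
    - [[-0.05,0,0],[0,0,0]]

```text
clock: 19.32
eef_pos: [0.4169, 0.12, 0.0334]
ee_rot: [0.272, -3.13, -0.0]
ft_force: [-5.6, -0.8, 1.9]
grip_width: 0.026
grip_force: 3.1
```

>>> apply_moves:
  targets:
    - [[-0.05,0,0],[0,0,0]]
    - [[-0.05,0,0],[0,0,0]]

```text
clock: 19.58
eef_pos: [0.4169, 0.12, 0.0334]
ee_rot: [0.272, -3.124, 0.001]
ft_force: [-14.7, -3.4, 9.3]
grip_width: 0.0251
grip_force: 7.7
```

```bash
python3 s.py
```

```text
t 19.57 nest [-59.5   0.7  33.4] F [-15.1  -0.9   9.3] toolY yaw vs nest 90.2 tilt [-0.006 -0.001 -1.   ] w 0.0251 q6 -1.54
```

Hard stop against the back fence at 15 N. I back off, rise and check.

>>> apply_moves:
  targets:
    - [[0.6,0,0],[0,0,0]]
    - [[0.4,0,-0.5],[0,0,0]]
    - [[0,0,-1],[0,0,0]]
    - [[0,0,-1],[0,0,0]]
    - [[0,0,-1],[0,0,0]]
    - [[0,0,-1],[0,0,0]]
    - [[0,0,-1],[0,0,0]]
    - [[0,0,-1],[0,0,0]]
    - [[0,0,-1],[0,0,0]]
    - [[0,0,-1],[0,0,0]]
  claw: 0

```text
clock: 20.82
eef_pos: [0.3992, 0.1169, 0.2048]
ee_rot: [-0.272, 3.13, -0.0]
ft_force: [0.0, 0.5, -0.8]
grip_width: 0.0002
grip_force: 0.0
```

>>> apply_moves:
  targets:
    - [[0,0,-1],[0,0,0]]
    - [[0,0,-1],[0,0,0]]
    - [[0,0,-1],[0,0,0]]
    - [[-0.9,0,0],[0,0,0]]
    - [[-0.9,0,0],[0,0,0]]
    - [[-1,0,0],[0,0,0]]
    - [[-1,0,0],[0,0,0]]
    - [[-1,0,0],[0,0,0]]
    - [[-1,0,0],[0,0,0]]
    - [[-1,0,0],[0,0,0]]

```text
clock: 22.08
eef_pos: [0.5339, 0.1405, 0.2639]
ee_rot: [0.272, -3.129, 0.0]
ft_force: [0.1, -0.9, -0.1]
grip_width: 0.0
grip_force: 0.0
```

>>> apply_moves:
  targets:
    - [[-1,0,0],[0,0,0]]
    - [[-1,0,0],[0,0,0]]
    - [[-1,0,0],[0,0,0]]
    - [[-1,0,0],[0,0,0]]
    - [[-1,0,0],[0,0,0]]
    - [[-1,0,0],[0,0,0]]

```text
clock: 22.82
eef_pos: [0.652, 0.1612, 0.2636]
ee_rot: [0.272, -3.129, 0.0]
ft_force: [0.3, -0.0, 0.4]
grip_width: -0.0
grip_force: 0.0
```

```bash
python3 s.py; python3 - <<'E'
from h import *
im=snap('scene','s5.png')
cv2.imwrite('pics/s5c.png',cv2.resize(im[200:320,320:480],(800,600),interpolation=cv2.INTER_CUBIC)[:,:,::-1])
E
```

```text
t 22.82 nest [179.2   1.6 263.6] F [ 0.3 -0.1  0.4] toolY yaw vs nest 90.2 tilt [-0.001 -0.    -1.   ] w -0.0 q6 -1.55
```

View pics/s5c.png

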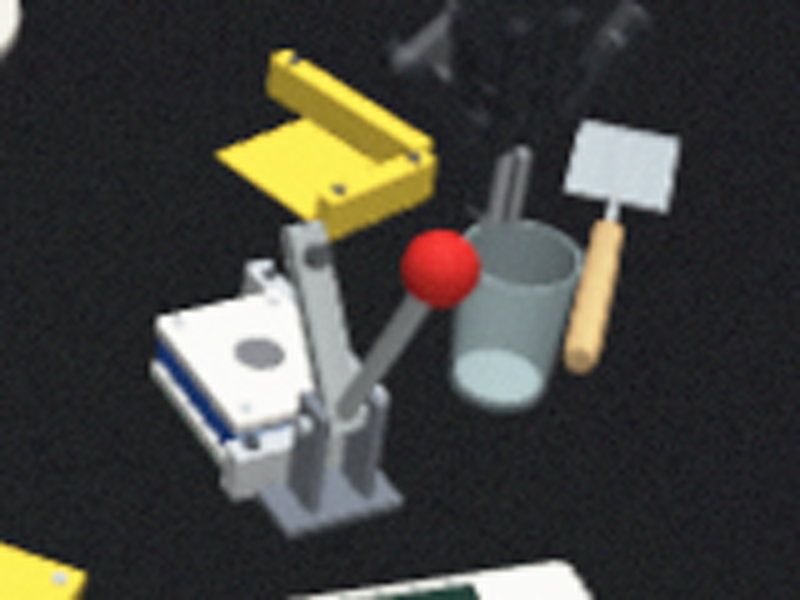

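The cassette is home: top face at crop (155–310,290–425), against both fences. The lever is open with the ball at crop (440,268). Pushing the lever over centre could let it slam, so I'll grip the ball from above and guide it along its arc.

>>> apply_moves:
  targets:
    - [[0.8,0.05,0],[0,0,0]]
    - [[0.8,0,0],[0,0,0]]
    - [[0,0,0],[0,0,0]]
    - [[0,0,0],[0,0,0]]
    - [[0,0,1],[0,0,0]]
    - [[0,0,1],[0,0,0]]
    - [[0,0,1],[0,0,0]]
    - [[0,0,0.45],[0,0,0]]
  claw: 1
  newtons: 30

```text
clock: 23.88
eef_pos: [0.6194, 0.1564, 0.1924]
ee_rot: [0.272, -3.127, 0.0]
ft_force: [0.7, -0.4, 0.6]
grip_width: 0.0852
grip_force: 0.0
```

>>> apply_moves:
  targets:
    - [[0,0,0],[0,0,0]]
    - [[0,0,0],[0,0,0]]
    - [[0,0,0],[0,0,0]]
    - [[0,0,0],[0,0,0]]
    - [[0,0,0],[0,0,0]]
    - [[0,0,0],[0,0,0]]
    - [[0,0,0],[0,0,0]]
    - [[0,0,0],[0,0,0]]
  claw: 0.2
  newtons: 30

```text
clock: 24.88
eef_pos: [0.62, 0.1566, 0.196]
ee_rot: [-0.272, 3.127, 0.0]
ft_force: [-0.5, 0.5, 5.8]
grip_width: 0.0343
grip_force: 29.9
```

```bash
python3 s.py
```

```text
t 24.88 nest [146.9   2.4 196. ] F [-0.5  0.6  5.8] toolY yaw vs nest 90.2 tilt [ 0.002  0.    -1.   ] w 0.0343 q6 -1.55
```

>>> apply_moves:
  targets:
    - [[0.39,0,-0.17],[0,0,0]]
    - [[0.39,0,-0.14],[0,0,0]]
    - [[0.38,0,-0.11],[0,0,0]]
    - [[0.38,0,-0.09],[0,0,0]]
    - [[0.39,0,-0.08],[0,0,0]]
    - [[0.39,0,-0.05],[0,0,0]]
    - [[0.39,0,-0.03],[0,0,0]]
    - [[0.39,0,-0.01],[0,0,0]]
    - [[0.39,0,0.01],[0,0,0]]
    - [[0.39,0,0.03],[0,0,0]]

```text
clock: 26.12
eef_pos: [0.5424, 0.1431, 0.2067]
ee_rot: [0.272, -3.128, -0.0]
ft_force: [1.1, 1.3, 0.6]
grip_width: 0.0339
grip_force: 30.9
```

```bash
python3 s.py
```

```text
t 26.12 nest [ 68.    2.3 206.7] F [1.3 1.1 0.6] toolY yaw vs nest 90.2 tilt [-0.001  0.    -1.   ] w 0.0339 q6 -1.55
```

Tracking well. I continue along the arc to just above level.

>>> apply_moves:
  targets:
    - [[0.38,0,0.05],[0,0,0]]
    - [[0.38,0,0.07],[0,0,0]]
    - [[0.38,0,0.09],[0,0,0]]
    - [[0.38,0,0.12],[0,0,0]]
    - [[0.36,0,0.13],[0,0,0]]
    - [[0.36,0,0.15],[0,0,0]]
    - [[0.24,0,0.11],[0,0,0]]
    - [[0.1,0,0.06],[0,0,0]]
    - [[0,0,0],[0,0,0]]

```text
clock: 27.25
eef_pos: [0.4921, 0.1344, 0.1919]
ee_rot: [0.273, -3.13, -0.001]
ft_force: [-2.4, 4.6, 2.3]
grip_width: 0.0343
grip_force: 31.7
```

```bash
python3 s.py
```

```text
t 27.25 nest [ 17.    2.2 191.9] F [-1.6  4.9  2.3] toolY yaw vs nest 90.2 tilt [-0.  0. -1.] w 0.0343 q6 -1.54
```

>>> apply_moves:
  targets:
    - [[0.09,0,0.05],[0,0,0]]
    - [[0.09,0,0.05],[0,0,0]]
    - [[0.09,0,0.05],[0,0,0]]

```text
clock: 27.62
eef_pos: [0.4869, 0.1335, 0.189]
ee_rot: [-0.273, 3.13, 0.001]
ft_force: [-2.6, 4.1, 2.6]
grip_width: 0.034
grip_force: 31.7
```

>>> apply_moves:
  targets:
    - [[0.07,0,0.04],[0,0,0]]
    - [[0,0,0],[0,0,0]]

```text
clock: 27.88
eef_pos: [0.4854, 0.1332, 0.1881]
ee_rot: [0.273, -3.129, -0.001]
ft_force: [-3.5, 4.7, 3.1]
grip_width: 0.0342
grip_force: 31.8
```

```bash
python3 s.py
```

```text
t 27.88 nest [ 10.2   2.2 188.1] F [-2.6  5.2  3.1] toolY yaw vs nest 90.2 tilt [-0.  0. -1.] w 0.0342 q6 -1.54
```

Near contact. I press on in small steps, watching the force.

>>> apply_moves:
  targets:
    - [[0.07,0,0.04],[0,0,0]]
    - [[0,0,0],[0,0,0]]

```text
clock: 28.12
eef_pos: [0.4841, 0.133, 0.1874]
ee_rot: [0.273, -3.13, -0.001]
ft_force: [-3.9, 5.3, 2.8]
grip_width: 0.0343
grip_force: 31.8
```

>>> apply_moves:
  targets:
    - [[0.05,0,0.03],[0,0,0]]
    - [[0,0,0],[0,0,0]]

```text
clock: 28.38
eef_pos: [0.483, 0.1328, 0.1867]
ee_rot: [0.273, -3.129, -0.001]
ft_force: [-3.4, 5.3, 1.8]
grip_width: 0.0345
grip_force: 31.8
```

```bash
python3 s.py
```

```text
t 28.38 nest [  7.8   2.2 186.7] F [-2.4  5.8  1.8] toolY yaw vs nest 90.2 tilt [-0.  0. -1.] w 0.0345 q6 -1.54
```

>>> apply_moves:
  targets:
    - [[0.05,0,0.03],[0,0,0]]
    - [[0.05,0,0.03],[0,0,0]]

```text
clock: 28.62
eef_pos: [0.4812, 0.1325, 0.1856]
ee_rot: [0.273, -3.13, -0.001]
ft_force: [-3.0, 3.2, 5.4]
grip_width: 0.0344
grip_force: 32.1
```

>>> apply_moves:
  targets:
    - [[0.05,0,0.03],[0,0,0]]
    - [[0.05,0,0.03],[0,0,0]]

```text
clock: 28.88
eef_pos: [0.481, 0.1325, 0.1855]
ee_rot: [-0.272, 3.124, 0.002]
ft_force: [4.6, 6.5, 4.6]
grip_width: 0.034
grip_force: 32.0
```

```bash
python3 s.py
```

```text
t 28.88 nest [  5.8   2.1 185.5] F [5.7 5.6 4.6] toolY yaw vs nest 90.2 tilt [ 0.006  0.002 -1.   ] w 0.034 q6 -1.54
```

>>> apply_moves:
  targets:
    - [[0.06,0,0.03],[0,0,0]]
    - [[0,0,0],[0,0,0]]
    - [[0,0,0],[0,0,0]]

```text
clock: 29.25
eef_pos: [0.481, 0.1325, 0.1855]
ee_rot: [-0.272, 3.121, 0.002]
ft_force: [9.5, 7.2, 4.2]
grip_width: 0.0343
grip_force: 31.9
```

```bash
python3 s.py
```

```text
t 29.25 nest [  5.7   2.2 185.5] F [10.6  5.4  4.2] toolY yaw vs nest 90.2 tilt [ 0.009  0.002 -1.   ] w 0.0343 q6 -1.54
```

>>> apply_moves:
  targets:
    - [[0,0,0],[0,0,0]]
    - [[0,0,0],[0,0,0]]
    - [[0,0,0],[0,0,0]]
    - [[-0.06,0,-0.03],[0,0,0]]
    - [[-0.05,0,-0.03],[0,0,0]]

```text
clock: 29.88
eef_pos: [0.4812, 0.1325, 0.1856]
ee_rot: [-0.272, 3.127, 0.001]
ft_force: [-1.8, 5.1, 2.8]
grip_width: 0.0342
grip_force: 31.9
```

>>> apply_moves:
  targets:
    - [[0,0,0],[0,0,0]]
    - [[0,0,0],[0,0,0]]
    - [[0,0,0],[0,0,0]]
    - [[0,0,0],[0,0,0]]
    - [[0,0,0],[0,0,0]]
    - [[0,0,0],[0,0,0]]
  claw: 1

```text
clock: 30.62
eef_pos: [0.4803, 0.1321, 0.1847]
ee_rot: [0.272, -3.13, 0.0]
ft_force: [-0.5, 0.2, 0.0]
grip_width: 0.0853
grip_force: 0.0
```

>>> apply_moves:
  targets:
    - [[0,0,-0.5],[0,0,0]]
    - [[0,0,-1],[0,0,0]]
    - [[0,0,-1],[0,0,0]]
    - [[0,0,-1],[0,0,0]]
    - [[0,0,-1],[0,0,0]]
    - [[0.8,-0.8,0],[0,0,0]]
    - [[1,-1,0],[0,0,0]]
    - [[1,-1,0],[0,0,0]]
    - [[0,-1,0],[0,0,0]]
    - [[0,-1,0],[0,0,0]]

```text
clock: 31.88
eef_pos: [0.4419, 0.0273, 0.2768]
ee_rot: [-0.272, 3.127, -0.0]
ft_force: [-0.3, 0.1, 0.1]
grip_width: 0.0855
grip_force: 0.0
```

>>> apply_moves:
  targets:
    - [[0,-1,0],[0,0,0]]
    - [[0,-1,0],[0,0,0]]
    - [[0,-1,0],[0,0,0]]
    - [[0,-1,0],[0,0,0]]
    - [[0,0,0],[0,0,0]]

```text
clock: 32.5
eef_pos: [0.4558, -0.0518, 0.2761]
ee_rot: [-0.269, 3.129, -0.001]
ft_force: [-1.0, -0.2, -0.1]
grip_width: 0.0851
grip_force: 0.0
```

```bash
python3 s.py; python3 - <<'E'
from h import *
im=snap('top','top6.png');sc=snap('scene','s6.png')
a=cv2.resize(im[150:290,215:325],(400,509),interpolation=cv2.INTER_CUBIC);b=cv2.resize(sc[200:320,330:424],(400,509),interpolation=cv2.INTER_CUBIC)
cv2.imwrite('pics/f.png',np.hstack([a,b])[:,:,::-1])
E
```

```text
t 32.50 nest [ -50.2 -175.2  276.1] F [-1.   0.  -0.1] toolY yaw vs nest 90.1 tilt [ 0.001 -0.    -1.   ] w 0.0851 q6 -1.93
```

View pics/f.png

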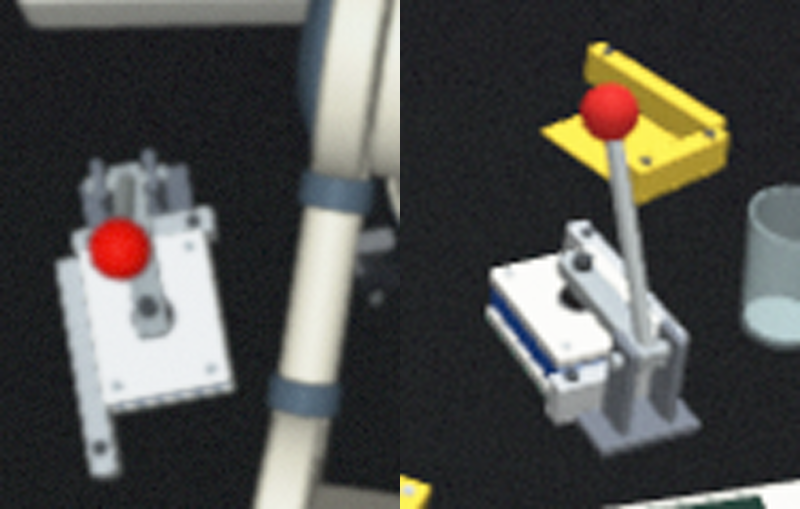

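The cassette is flush with both fences, its top face at left-panel (80–232,235–400). The arm is level with the pad down (left panel (150,315)), and the ball is released. Handing in.

```bash
python3 -c "
from rig import robot
print(robot.close_job())"
```

```text
the job is handed in; nothing more can be done
None
```

The job is handed in, with no verdict returned: I found the clamp closed and swung it open, slid the cassette home against both fences, then closed the clamp, pressed the knob with about 11 N and let go, with no other lab things touched.

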